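Spring open a locked monitoring station with its release key

ROBOT

A 7-joint arm with a two-finger parallel gripper is mounted at the origin on the work surface. World frame = base frame: x ahead of the robot, y to its left, z up, the work surface at z = 0. Lengths are in m, angles in rad, forces in N, time in s.
With the tool pointing down it reaches from about 0.425 to 1.025 m from the base axis. Payload 3.6 kg.
Tool frame: the origin (TCP) lies at the very end of the fingers, on their centre line; the grasp point (between the pads) lies 19 mm behind it (grip_point_offset is the distance from the TCP to the grasp point, in m); y points along the fingers, z is the direction in which the jaws open and shut, and the axes are right-handed (so a half turn about y gives the same grasp; the last joint's range is limited). The gripper opens to 85 mm and grips with 20 to 120 N. Pads are 22 mm wide; open, the fingers measure 114 mm over their backs; the gripper's body (76 mm by 85 mm) begins 54 mm behind the grasp point. The pads swing forward as they close: fully open they stand 13 mm farther back than shut.
Start: joints at [1.105, 0.591, 0.048, 1.609, -0.033, 0.943, -0.034], TCP at [0.263, -0.675, 0.201] pointing down, gripper open.
Joint ranges: [-2.69, 2.69], [-0.47, 2.24], [-1.27, 1.36], [0.19, 2.51], [-1.53, 4.68], [0.08, 2.07], [-3.09, 3.09]. Speed limits (rad/s): [2.57, 2.57, 3.14, 3.14, 3.14, 3.14, 3.14].

INTERFACE

Orientations are given as a 3x3 rotation matrix whose columns are the frame's x, y, z axes.
In Python, from bench import * gives the robot as it stands. The module is installed in compiled form; this text tells all that it offers.
- The arm moves only by the shell command python3 -m crank 'ROWS' [FORCE]. ROWS is JSON, a list of rows, each an object of numbers: "jaw": the closure, from -1 (fully open) to 1 (shut); "tx", "ty", "tz": the shift along the tool's x, y, z each as a share of 0.4 m, from -1 to 1; "wx", "wy", "wz": the turn, a rotation vector about the tool's x, y, z each as a share of 180 degrees, from -1 to 1. A call has 1 to 12 rows; each row is the pose to reach, as a shift and turn from the pose measured when the call began, along the tool's axes at that moment, turning the shorter way round; what a row does not reach only later rows make up. A row lasts 1/10 s, in which the tool goes at most 50 mm and 8.59 degrees, less where a joint would pass 70% of its speed; a pose out of reach is approached as far as the arm can. A call with a number of a shift or a turn outside -1 to 1 is refused whole. A call with a gripper value outside its range is refused whole. The fingers move at their own pace and stop on an object; FORCE is the grip in N (left out, the last holds). Time passes only in rows, so rows that repeat a pose let the fingers close. It gives the time, the measured TCP pose, the force and the opening at its end, in the units of the state.
- state(): the state, without advancing time (a new reading comes with each control period).
- capture(name): name is "scene" or "side" or "wrist"; returns (picture, depth): 384x512x3 uint8, blue, green, red; 384x512 float32, m along the optical axis (not along the pixel's ray), 0 where there is no reading.
- camera_params(name): a dict with "fx", "fy", "cx", "cy" (pixels), "R" (3x3) and "t" (3): a world point X has camera coordinates R X + t. Camera axes: x right, y down, z forward; pixel columns grow to the right and rows downward; lengths in m; the calibration is good to about 2 mm. A picture is of the moment at which its call begins: read the wrist's pose just before it. camera_params takes no time and is no camera call; for the wrist camera it gives the pose at the moment of the call.
- sign_off(): hands the job in, once; it reports no verdict.
The state is a dict: "time": time; "joints": joint angles; "joint_velocities": joint speeds; "effort": joint torques, N m; "ee_pos": TCP position; "eef_rot": TCP orientation; "wrist_force": force on the tool from outside, world axes, zero at the start; "torque": the same for the moment, N m; "opening": finger opening in m.
Only numpy, scipy, OpenCV 4.12 (cv2) and the standard library are available. Lean on these libraries where they do the work, as an engineer would, in place of code of your own. Each camera call takes 0.05 s, during which the arm holds its last target. There are 200 camera calls.

TASK

Open the locked pest-monitoring station: take the orange release key from its blue stand, push its rod down through the slot in the station's deck and feel for the latch tab hidden somewhere along the slot, and press the tab until the lid springs up. The plastic inside is brittle, so feel gently: it breaks if the key presses on it with more than 25 N. Then put the key back upright in its stand, fully home, let go of it, and leave the other things on the bench where they are.

Things in the scene. Friction and masses are not known exactly. Their poses are not given: they have to be found in the camera images.
- key_handle (a point): Centre of the loose, upright release key's orange handle, the part to grip: 20 x 20 mm, 46 mm tall. Below it a black collar, 28 mm across, 6 mm thick, then a round steel rod 8 mm across, 75 mm long, ball end down. z points up along the key, x and y are normal to the handle's flat sides. Mass about 70 g.
- key_tip (a point): Lowest point of the key's rod (the ball end), 104 mm below the handle's centre along the key's axis.
- stand_hole (a point): Centre of the mouth of the hole in the top of the key stand, a blue block 64 x 64 mm, 85 mm tall, fixed to the bench. The hole is 12 mm across, chamfered by 2 mm and 80 mm deep. With the key fully home its collar rests on the block's top, so that the handle's centre is 29 mm above this point.
- slot (a point): Centre of the slot (thin yellow outline), at the top surface of the deck: the level strip of the grey station's top nearest the robot, 65 mm wide, 5 mm thick, 90 mm above the bench. The slot is 57 mm long (along y) and 12 mm wide (x). x points towards the black lid, whose edge is 37 mm from this point; z up.
- lid (a joint): Angle of the station's black lid (121 x 208 mm, hinged along its far edge): 0 when latched shut; a spring lifts it to 0.25 rad (free edge 30 mm up) when the tab is pressed, where it stays.
- jar (a point): Middle of the yellow-capped jar, 70 mm across and 90 mm tall: leave alone.
- cleaner (a point): Middle of the red-capped white bottle, 60 mm across and 170 mm tall: leave alone.
- tub (a point): Middle of the lidded rearing tub, 136 x 190 mm and 78 mm tall: leave alone.
- brush_mid (a point): The middle of a flat hand brush lying on the bench: leave alone.
- scoop_mid (a point): The middle of a feed spoon lying on the bench: leave alone.
- torch_mid (a point): Middle of a red torch, 28 mm across, lying on the bench: leave alone.
- key_collar (a point): Centre of the underside of the key's collar, 29 mm below the handle's centre.
- key: The whole release key; its origin is the rod's tip, z up along the key.
- station: The station, fixed, 190 (x) x 210 (y) x 90 mm; origin at the centre of its underside, axes as the slot's. Hidden under the slot: a hard brittle ledge, 18 to 30 mm below the deck's top (it varies), with a 14 mm wide gap centred up to 15 mm from the slot's middle along y. The tab fills the gap, 4 mm below the ledge; gives from 3 N, frees the lid at 6 mm (7 N), stops at 9 mm.

How it is judged:
On the way, in this order (a step that is already met when the one before it is completed fails the run):
1. the key is drawn out of its stand (z of key_tip in the frame of stand_hole above 0.005 m), for 0.1 s.
2. with the key's rod in the slot, the lid springs open (value of joint lid above 0.15 rad and z of key_tip in the frame of slot below -0.02 m and x of key_tip in the frame of slot between -0.012 and 0.012 m and y of key_tip in the frame of slot between -0.03 and 0.03 m), for 0.1 s.
At the end, for the whole second after the job is handed in: The lid stands open (more than 0.15 rad), and the key is back in its stand: upright within 0.1 rad, its collar's underside within 6 mm of the hole's mouth, released and at rest (value of joint lid above 0.15 rad and distance between key_collar and stand_hole below 0.006 m and angle between key_tip's own z axis and vertical below 0.1 rad and linear speed of key below 0.02 m/s); the robot touches nothing.
It fails at once if the key presses on the station with more than 25 N (contact force between key and station above 25 N).
It fails at once if the gripper or arm pushes on the station with more than 15 N (contact force between any of the fingers, the arm and station above 15 N).
It fails at once if a bystander is moved by more than 30 mm (distance of any of jar, cleaner, tub, brush_mid, scoop_mid, torch_mid from where it was at the start of the episode above 0.03 m).
It also fails if it takes over 72 s, if anything falls off the work surface, if the arm or the gripper's body presses on something with over 40 N, if the wrist force passes 120 N, or if a joint passes its speed limit or range.

## Working session

There is one attempt and no reset: what is moved stays moved. The work goes in short steps, Python scripts to look and compute and a shell command to move; the robot and the scene stay as the last step left them, time stands still between calls to the robot, and variables do not carry over. Pictures are saved under pics/ and viewed, about 8 in all and at most 12, crops included, and the job is handed in when it is done.

```bash
mkdir -p pics
cat > h.py <<'E'
from bench import *
import numpy as np, cv2
def ray(c,u,v):
    p=camera_params(c) if isinstance(c,str) else c
    d=p["R"].T@np.array([(u-p["cx"])/p["fx"],(v-p["cy"])/p["fy"],1.]); o=-p["R"].T@p["t"]
    return o,d
def onz(c,u,v,z):
    o,d=ray(c,u,v); return o+d*(z-o[2])/d[2]
def pts(c,dep):
    p=camera_params(c); v,u=np.mgrid[:384,:512]
    X=np.stack([(u-p["cx"])/p["fx"]*dep,(v-p["cy"])/p["fy"]*dep,dep],-1)
    return (X-p["t"])@p["R"]
E
python3 - <<'E'
from h import *
ims=[]
for n in("scene","side","wrist"):
    p=camera_params(n); a,d=capture(n); np.savez(f"{n}0.npz",a=a,d=d); cv2.imwrite(f"pics/{n}0.png",a)
    print(n,-p["R"].T@p["t"],p["R"].round(2).tolist(),p["fx"])
s=state();print(s["time"],s["ee_pos"],np.array(s["eef_rot"]).round(3).tolist(),s["wrist_force"],s["opening"])
E
```

```text
scene [ 1.09197959 -0.35725152  1.13648968] [[0.58, 0.82, 0.0], [0.68, -0.48, -0.54], [-0.44, 0.31, -0.84]] 434.56191670152305
side [ 0.28164857 -0.62843351  0.73296052] [[0.93, -0.37, 0.01], [-0.25, -0.63, -0.74], [0.28, 0.68, -0.67]] 363.8012821274041
wrist [ 0.3248142  -0.65061049  0.37369242] [[0.36, -0.93, -0.0], [-0.9, -0.35, 0.26], [-0.24, -0.09, -0.97]] 324.0849578297995
0.15 [ 0.26315628 -0.67480778  0.19988676] [[-0.932, -0.001, 0.363], [-0.363, 0.002, -0.932], [0.0, -1.0, -0.002]] [-0.5707162  -0.20726885 -0.02468293] 0.08530235329405116
```

View pics/scene0.png

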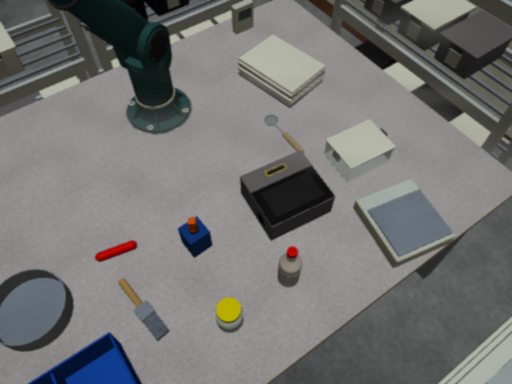

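View pics/side0.png

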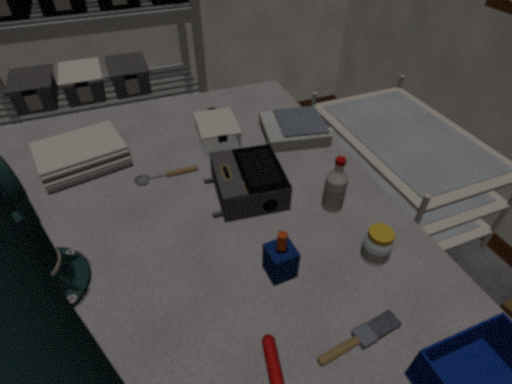

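Scene view: the key and stand are at (193,230), the slot at (276,170) and the station at (287,193). In the side view the key is at (282,240) and the slot at (227,172). The arm is clear of everything.

Run:
```python
from h import *
def tri(a,b):
    (o,d),(q,e)=ray("scene",*a),ray("side",*b); d/=np.linalg.norm(d);e/=np.linalg.norm(e)
    A=np.stack([d,-e],1);x=np.linalg.lstsq(A,q-o,rcond=None)[0]; P,Q=o+d*x[0],q+e*x[1]; return (P+Q)/2,np.linalg.norm(P-Q)
box={"scene":{"key":(180,210,210,260),"slot":(258,158,295,182)},"side":{"key":(260,225,300,285),"slot":(215,158,240,190)}}
C={}
for n in box:
    z=np.load(n+"0.npz");a=z["a"];P=pts(n,z["d"]);h=cv2.cvtColor(a,cv2.COLOR_BGR2HSV)
    for k,(x0,y0,x1,y1) in box[n].items():
        R=np.zeros(a.shape[:2],bool);R[y0:y1,x0:x1]=1
        rng=((0,15) if k=="key" else (18,40)); m=R&(h[...,0]>=rng[0])&(h[...,0]<=rng[1])&(h[...,1]>110)&(h[...,2]>60)
        v,u=np.nonzero(m);C[n,k]=(u.mean(),v.mean());(cx,cy),wh,an=cv2.minAreaRect(np.stack([u,v],1).astype(np.float32))
        print(n,k,m.sum(),C[n,k],(cx,cy),wh,"depthpts",np.median(P[m],0).round(4),P[m].max(0).round(3),P[m].min(0).round(3))
        if k=="slot":
            q=np.array([onz(n,i,j,.09)[:2] for i,j in zip(u,v)],np.float32);r=cv2.minAreaRect(q);print(" slot rect",r)
            print(" outer corners", cv2.boxPoints(r).round(4).tolist())
        else:
            b=R&(h[...,0]>100)&(h[...,0]<130)&(h[...,1]>120); t=b&(abs(P[...,2]-.085)<.006)
            q=P[t][:,:2].astype(np.float32);print(" stand top",t.sum(),cv2.minAreaRect(q))
for k in("key","slot"):print(k,tri(C["scene",k],C["side",k]))
for n in("scene","side"):
    z=np.load(n+"0.npz");P=pts(n,z["d"])
    g=(abs(P[...,2]-.09)<.006)&(P[...,0]>.5)&(P[...,0]<1.1)&(np.abs(P[...,1])<.4)
    l,L,S,c=cv2.connectedComponentsWithStats(g.astype(np.uint8))
    for i in range(1,l):
        if S[i,4]>150:print(n,"z90 comp",S[i].tolist(),cv2.minAreaRect(P[L==i][:,:2].astype(np.float32)))
crops=[cv2.resize(np.load("scene0.npz")["a"][150:265,175:340],None,fx=4,fy=4,interpolation=2),]
cv2.imwrite("pics/crop.png",crops[0])
```

```text
scene key 99 (np.float64(191.7979797979798), np.float64(223.9090909090909)) (191.5, 224.0) (14.0, 7.0) depthpts [ 0.5411 -0.1681  0.1352] [ 0.549 -0.132  0.141] [ 0.447 -0.178  0.001]
 stand top 350 ((0.5365294218063354, -0.1660854071378708), (0.06536593288183212, 0.062061939388513565), 2.415574789047241)
scene slot 71 (np.float64(275.2535211267606), np.float64(169.71830985915494)) (275.4794006347656, 169.45362854003906) (6.701284408569336, 22.03301239013672) depthpts [0.5046 0.1373 0.0906] [0.52  0.172 0.097] [0.49  0.104 0.065]
 slot rect ((0.5042273998260498, 0.13761669397354126), (0.06789495795965195, 0.023423051461577415), 83.31367492675781)
 outer corners [[0.4885999858379364, 0.10530000180006027], [0.511900007724762, 0.10249999910593033], [0.5198000073432922, 0.17000000178813934], [0.4964999854564667, 0.17270000278949738]]
side key 69 (np.float64(282.04347826086956), np.float64(234.92753623188406)) (282.0, 236.5) (11.0, 8.0) depthpts [ 0.5322 -0.1697  0.1346] [ 0.582 -0.055  0.733] [ 0.282 -0.628 -0.001]
 stand top 456 ((0.5330291390419006, -0.1685352921485901), (0.06165166571
[... 767 characters left out ...]
, 3398] ((0.5778045654296875, 0.12956854701042175), (0.211836040019989, 0.1772550493478775), 83.53528594970703)
scene z90 comp [178, 216, 32, 29, 330] ((0.5365152359008789, -0.16503794491291046), (0.06534375250339508, 0.06495857238769531), 3.031313896179199)
scene z90 comp [217, 297, 25, 25, 490] ((0.7765952348709106, -0.20869410037994385), (0.058772407472133636, 0.06001657992601395), 56.680564880371094)
side z90 comp [214, 144, 78, 53, 2598] ((0.5757040977478027, 0.12793205678462982), (0.21331453323364258, 0.17442059516906738), 83.3814468383789)
side z90 comp [369, 223, 27, 21, 417] ((0.7741751074790955, -0.21192754805088043), (0.060722749680280685, 0.05914565920829773), 29.053712844848633)
```

View pics/crop.png

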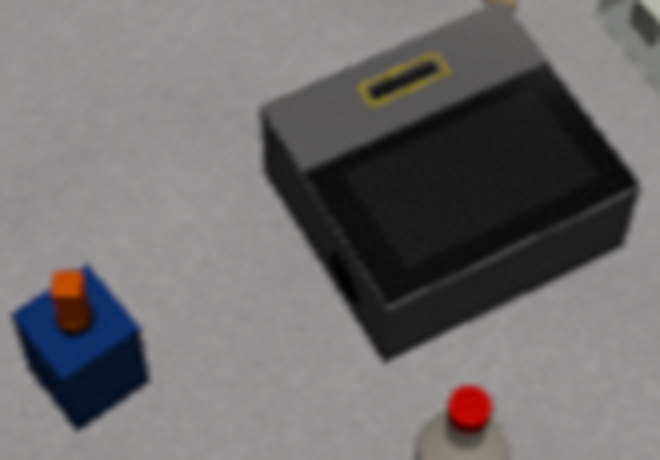

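The crop agrees: the handle sits square in a blue stand that is turned about 3°, and the slot lies along the front deck with its yaw near -6.6°. I'll move over the stand for a wrist look.

```bash
python3 -m crank '[{"jaw":-1,"tx":-1,"ty":-0.15,"tz":-0.86,"wy":-0.4},{"jaw":-1,"tx":-1,"ty":-0.15,"tz":-0.86,"wy":-0.4},{"jaw":-1,"tx":-1,"ty":-0.15,"tz":-0.86,"wy":-0.4},{"jaw":-1,"tx":-1,"ty":-0.15,"tz":-0.86,"wy":-0.4},{"jaw":-1,"tx":-1,"ty":-0.15,"tz":-0.86,"wy":-0.4},{"jaw":-1,"tx":-1,"ty":-0.15,"tz":-0.86,"wy":-0.4},{"jaw":-1,"tx":-1,"ty":-0.15,"tz":-0.86,"wy":-0.4},{"jaw":-1,"tx":-1,"ty":-0.15,"tz":-0.86,"wy":-0.4},{"jaw":-1,"tx":-1,"ty":-0.15,"tz":-0.86,"wy":-0.4},{"jaw":-1,"tx":-1,"ty":-0.15,"tz":-0.86,"wy":-0.4},{"jaw":-1,"tx":-1,"ty":-0.15,"tz":-0.86,"wy":-0.4},{"jaw":-1,"tx":-1,"ty":-0.15,"tz":-0.86,"wy":-0.4}]' 60
python3 - <<'E'
from h import *
s=state();print(s["time"],s["joints"],s["ee_pos"],np.array(s["eef_rot"]).round(3).tolist())
a,d=capture("wrist");np.savez("w1.npz",a=a,d=d);cv2.imwrite("pics/w1.png",a)
P=pts("wrist",d);h=cv2.cvtColor(a,cv2.COLOR_BGR2HSV)
o=(h[...,0]<16)&(h[...,1]>140)&(h[...,2]>60)
for nm,m in(("handle top",o&(abs(P[...,2]-.137)<.005)),("blue top",(h[...,0]>100)&(h[...,0]<130)&(h[...,1]>120)&(abs(P[...,2]-.085)<.004))):
    print(nm,m.sum())
    if m.sum()>20:print(P[m].mean(0),cv2.minAreaRect(P[m][:,:2].astype(np.float32)),np.argwhere(m).mean(0))
E
```

```text
0.15 [ 1.1054916   0.59194116  0.04830042  1.60950877 -0.0333086   0.94273071
 -0.03366571] [ 0.26315628 -0.67480778  0.19988676] [[-0.932, -0.001, 0.363], [-0.363, 0.002, -0.932], [0.0, -1.0, -0.002]]
handle top 0
blue top 0invalid input at $[0]: expected keys jaw, tx, ty, tz, wx, wy, wz
```

View pics/w1.png

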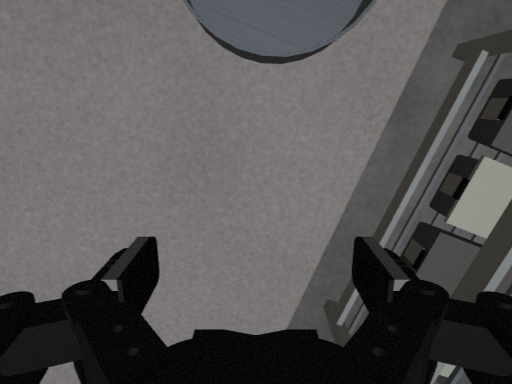

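The move was refused because every row needs all seven keys. The picture only shows the bench from the start pose.

```bash
python3 -m crank '[{"jaw":-1,"tx":-1,"ty":-0.15,"tz":-0.86,"wx":0,"wy":-0.4,"wz":0},{"jaw":-1,"tx":-1,"ty":-0.15,"tz":-0.86,"wx":0,"wy":-0.4,"wz":0},{"jaw":-1,"tx":-1,"ty":-0.15,"tz":-0.86,"wx":0,"wy":-0.4,"wz":0},{"jaw":-1,"tx":-1,"ty":-0.15,"tz":-0.86,"wx":0,"wy":-0.4,"wz":0},{"jaw":-1,"tx":-1,"ty":-0.15,"tz":-0.86,"wx":0,"wy":-0.4,"wz":0},{"jaw":-1,"tx":-1,"ty":-0.15,"tz":-0.86,"wx":0,"wy":-0.4,"wz":0},{"jaw":-1,"tx":-1,"ty":-0.15,"tz":-0.86,"wx":0,"wy":-0.4,"wz":0},{"jaw":-1,"tx":-1,"ty":-0.15,"tz":-0.86,"wx":0,"wy":-0.4,"wz":0},{"jaw":-1,"tx":-1,"ty":-0.15,"tz":-0.86,"wx":0,"wy":-0.4,"wz":0},{"jaw":-1,"tx":-1,"ty":-0.15,"tz":-0.86,"wx":0,"wy":-0.4,"wz":0},{"jaw":-1,"tx":-1,"ty":-0.15,"tz":-0.86,"wx":0,"wy":-0.4,"wz":0},{"jaw":-1,"tx":-1,"ty":-0.15,"tz":-0.86,"wx":0,"wy":-0.4,"wz":0}]' 60
cat > look.py <<'E'
from h import *
s=state();R=np.array(s["eef_rot"]);print(s["time"],np.array(s["joints"]).round(2),s["ee_pos"],R.round(3).tolist())
a,d=capture("wrist");np.savez("w.npz",a=a,d=d);cv2.imwrite("pics/w.png",a)
P=pts("wrist",d);h=cv2.cvtColor(a,cv2.COLOR_BGR2HSV)
o=(h[...,0]<16)&(h[...,1]>140)&(h[...,2]>60)
print("orange",o.sum(), P[o][:,2].max() if o.any() else "")
for nm,m in(("handle top",o&(abs(P[...,2]-.137)<.005)),("blue top",(h[...,0]>100)&(h[...,0]<130)&(h[...,1]>120)&(abs(P[...,2]-.085)<.005)),("yellow",(h[...,0]>20)&(h[...,0]<36)&(h[...,1]>120)&(abs(P[...,2]-.09)<.02)&(P[...,1]>0))):
    print(nm,m.sum())
    if m.sum()>20:
        v,u=np.nonzero(m);z={"h":.137,"b":.085,"y":.09}[nm[0]]
        q=np.array([onz("wrist",i,j,z)[:2] for i,j in zip(u,v)],np.float32)
        print(P[m].mean(0),"rays",cv2.minAreaRect(q),"px",u.mean(),v.mean())
E
python3 look.py
```

```text
time: 1.4
ee_pos: [0.5142, -0.2029, 0.2616]
eef_rot: [[0.068, 0.003, 0.998], [-0.998, 0.004, 0.068], [-0.003, -1.0, 0.003]]
wrist_force: [0.9, 0.6, 0.3]
opening: 0.0852
1.4 [ 0.6   0.33 -0.39  1.93  0.15  0.92  0.21] [ 0.51420269 -0.20287374  0.26159033] [[0.068, 0.003, 0.998], [-0.998, 0.004, 0.068], [-0.003, -1.0, 0.003]]
orange 1800 0.4350382830749628
handle top 453
[ 0.53225043 -0.16804102  0.13695258] rays ((0.5323088765144348, -0.1680978387594223), (0.01949959807097912, 0.019581589847803116), 55.28071594238281) px 279.0927152317881 133.4150110375276
blue top 3054Traceback (most recent call last):
  File "look.py", line 11, in <module>
    q=np.array([onz("wrist",i,j,z)[:2] for i,j in zip(u,v)],np.float32)
                ~~~^^^^^^^^^^^^^^^
  File "h.py", line 8, in onz
    o,d=ray(c,u,v); return o+d*(z-o[2])/d[2]
        ~~~^^^^^^^
  File "h.py", line 4, in ray
    p=camera_params(c) if isinstance(c,str) else c
      ~~~~~~~~~~~~~^^^
ValueError: time passes only in moves, steps and waits
```

```bash
sed -i 's/^P=pts.*/C=camera_params("wrist")\n&/; s/onz("wrist"/onz(C/' look.py
python3 - <<'E'
from h import *
z=np.load("w.npz");a,d=z["a"],z["d"];C=camera_params("wrist");P=pts("wrist",d);h=cv2.cvtColor(a,cv2.COLOR_BGR2HSV)
for nm,m,zz in(("blue",(h[...,0]>100)&(h[...,0]<130)&(h[...,1]>120)&(abs(P[...,2]-.085)<.003),.085),("handle",(h[...,0]<16)&(h[...,1]>140)&(h[...,2]>60)&(abs(P[...,2]-.137)<.004),.137)):
    v,u=np.nonzero(m);q=np.array([onz(C,i,j,zz)[:2] for i,j in zip(u,v)],np.float32)
    print(nm,cv2.minAreaRect(q), cv2.minAreaRect(P[m][:,:2].astype(np.float32)))
cv2.imwrite("pics/w2.png",a)
E
```

```text
blue ((0.6425065398216248, -0.3181822896003723), (0.08599618822336197, 0.45812419056892395), 36.3483772277832) ((0.6418105959892273, -0.3173685073852539), (0.08597835898399353, 0.4559727907180786), 36.32075119018555)
handle ((0.5323335528373718, -0.16813752055168152), (0.019534457474946976, 0.019399369135499), 54.5503044128418) ((0.5325305461883545, -0.16831783950328827), (0.019620122388005257, 0.019288739189505577), 54.633304595947266)
```

View pics/w2.png

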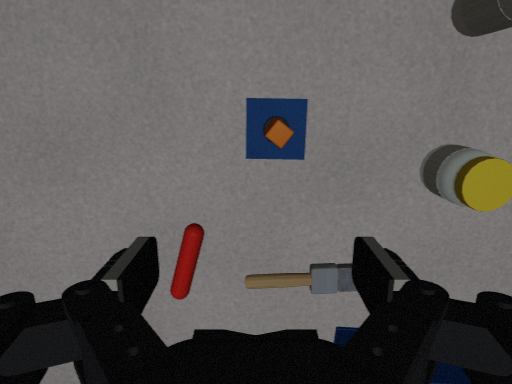

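The stand is at (276,128), 61 px square and aligned with the image. The handle at (279,134) is turned about 55°, so I'll grip with the jaw axis at -35°. The torch, brush and jar are well clear.

```bash
python3 -m crank '[{"jaw":-1,"tx":-0.084,"ty":0.15,"tz":0.051,"wx":0,"wy":0.218,"wz":0},{"jaw":-1,"tx":-0.084,"ty":0.15,"tz":0.051,"wx":0,"wy":0.218,"wz":0},{"jaw":-1,"tx":-0.084,"ty":0.15,"tz":0.051,"wx":0,"wy":0.218,"wz":0},{"jaw":-1,"tx":-0.084,"ty":0.15,"tz":0.051,"wx":0,"wy":0.218,"wz":0},{"jaw":-1,"tx":-0.084,"ty":0.15,"tz":0.051,"wx":0,"wy":0.218,"wz":0},{"jaw":-1,"tx":-0.084,"ty":0.15,"tz":0.051,"wx":0,"wy":0.218,"wz":0},{"jaw":-1,"tx":-0.084,"ty":0.15,"tz":0.051,"wx":0,"wy":0.218,"wz":0}]' 60
python3 - <<'E'
from h import *
s=state();R=np.array(s["eef_rot"]);p=np.array(s["ee_pos"]);print(p,R.round(3).tolist(),np.degrees(np.arctan2(R[1,2],R[0,2])))
C=camera_params("wrist");a,d=capture("wrist");P=pts("wrist",d);h=cv2.cvtColor(a,cv2.COLOR_BGR2HSV)
near=(abs(P[...,0]-.533)<.06)&(abs(P[...,1]+.167)<.06)
for nm,m,zz in(("blue",near&(h[...,0]>100)&(h[...,0]<130)&(h[...,1]>120)&(abs(P[...,2]-.085)<.003),.085),("handle",near&(h[...,0]<16)&(h[...,1]>140)&(h[...,2]>60)&(abs(P[...,2]-.137)<.004),.137)):
    print(nm,m.sum())
    if m.sum()>20:
        v,u=np.nonzero(m);q=np.array([onz(C,i,j,zz)[:2] for i,j in zip(u,v)],np.float32)
        r=cv2.minAreaRect(q);print(r,P[m][:,2].mean(),"uv",u.min(),u.max(),v.min(),v.max())
print("shift", (R.T@(np.array([*r[0],.099])-p)/.4).round(4))
cv2.imwrite("pics/w3.png",a)
E
```

```text
time: 2.15
ee_pos: [0.5299, -0.1726, 0.2008]
eef_rot: [[-0.582, -0.0, 0.813], [-0.813, 0.001, -0.582], [-0.001, -1.0, -0.001]]
wrist_force: [0.0, 0.5, 0.1]
opening: 0.0855
[ 0.52991895 -0.17264286  0.20083335] [[-0.582, -0.0, 0.813], [-0.813, 0.001, -0.582], [-0.001, -1.0, -0.001]] -35.60521719243196
blue 3745
((0.5348250269889832, -0.16451811790466309), (0.0639960914850235, 0.06359903514385223), 2.895758867263794) 0.08585853674502598 uv 206 302 115 211
handle 649
((0.5347304344177246, -0.16438014805316925), (0.020156264305114746, 0.019526632502675056), 54.87984848022461) 0.13768438810703365 uv 241 267 165 191
shift [-0.0236  0.2546 -0.0021]
```

```bash
python3 -m crank '[{"jaw":-1,"tx":-0.024,"ty":0,"tz":-0.002,"wx":0,"wy":0,"wz":0},{"jaw":-1,"tx":-0.024,"ty":0,"tz":-0.002,"wx":0,"wy":0,"wz":0},{"jaw":-1,"tx":-0.024,"ty":0,"tz":-0.002,"wx":0,"wy":0,"wz":0},{"jaw":-1,"tx":-0.024,"ty":0,"tz":-0.002,"wx":0,"wy":0,"wz":0}]' 60
cat > m.py <<'E'
from h import *
s=state();R=np.array(s["eef_rot"]);p=np.array(s["ee_pos"]);print(p.round(4),np.degrees(np.arctan2(R[1,2],R[0,2])),"vel",np.abs(s["joint_velocities"]).max())
C=camera_params("wrist");a,d=capture("wrist");P=pts("wrist",d);h=cv2.cvtColor(a,cv2.COLOR_BGR2HSV)
near=(abs(P[...,0]-.533)<.06)&(abs(P[...,1]+.167)<.06)
for nm,m,zz in(("blue",near&(h[...,0]>100)&(h[...,0]<130)&(h[...,1]>120)&(abs(P[...,2]-.085)<.003),.085),("handle",near&(h[...,0]<16)&(h[...,1]>140)&(h[...,2]>60)&(abs(P[...,2]-.137)<.004),.137)):
    if m.sum()>20:
        v,u=np.nonzero(m);q=np.array([onz(C,i,j,zz)[:2] for i,j in zip(u,v)],np.float32)
        r=cv2.minAreaRect(q);print(nm,m.sum(),r,P[m][:,2].mean(),"uv",u.min(),u.max(),v.min(),v.max())
print("shift", (R.T@(np.array([*r[0],.099])-p)/.4).round(4))
cv2.imwrite("pics/w3.png",a)
E
python3 m.py
```

```text
time: 2.6
ee_pos: [0.535, -0.164, 0.2009]
eef_rot: [[-0.582, 0.0, 0.813], [-0.813, 0.001, -0.582], [-0.001, -1.0, -0.001]]
wrist_force: [-0.8, -0.2, 0.4]
opening: 0.0852
[ 0.535  -0.164   0.2009] -35.573297467970335 vel 0.004934390098922919
blue 3603 ((0.5348202586174011, -0.16446103155612946), (0.06408151239156723, 0.06371954083442688), 2.8262832164764404) 0.08577439785571331 uv 207 302 126 221
handle 630 ((0.5351305603981018, -0.16411888599395752), (0.020699314773082733, 0.018953341990709305), 53.80616760253906) 0.1375659558574525 uv 243 268 177 203
shift [2.000e-04 2.547e-01 6.000e-04]
```

The measurements agree: the hole is at (0.5348, -0.1645) and the handle is centred on it. I'll descend and grip.

```bash
python3 -m crank '[{"jaw":-1,"tx":0,"ty":0.1,"tz":0,"wx":0,"wy":0,"wz":0},{"jaw":-1,"tx":0,"ty":0.2,"tz":0,"wx":0,"wy":0,"wz":0},{"jaw":-1,"tx":0,"ty":0.252,"tz":0,"wx":0,"wy":0,"wz":0},{"jaw":-1,"tx":0,"ty":0.252,"tz":0,"wx":0,"wy":0,"wz":0},{"jaw":1,"tx":0,"ty":0.252,"tz":0,"wx":0,"wy":0,"wz":0},{"jaw":1,"tx":0,"ty":0.252,"tz":0,"wx":0,"wy":0,"wz":0},{"jaw":1,"tx":0,"ty":0.252,"tz":0,"wx":0,"wy":0,"wz":0},{"jaw":1,"tx":0,"ty":0.252,"tz":0,"wx":0,"wy":0,"wz":0},{"jaw":1,"tx":0,"ty":0.252,"tz":0,"wx":0,"wy":0,"wz":0},{"jaw":1,"tx":0,"ty":0.252,"tz":0,"wx":0,"wy":0,"wz":0}]' 80
```

```text
time: 3.65
ee_pos: [0.5356, -0.1642, 0.1014]
eef_rot: [[-0.582, 0.002, 0.813], [-0.813, 0.001, -0.582], [-0.002, -1.0, 0.001]]
wrist_force: [-1.3, 0.7, 5.7]
opening: 0.0166
```

```bash
python3 -m crank '[{"jaw":1,"tx":0,"ty":-0.03,"tz":0,"wx":0,"wy":0,"wz":0},{"jaw":1,"tx":0,"ty":-0.1,"tz":0,"wx":0,"wy":0,"wz":0},{"jaw":1,"tx":0,"ty":-0.2,"tz":0,"wx":0,"wy":0,"wz":0},{"jaw":1,"tx":0,"ty":-0.3,"tz":0,"wx":0,"wy":0,"wz":0},{"jaw":1,"tx":0,"ty":-0.36,"tz":0,"wx":0,"wy":0,"wz":0},{"jaw":1,"tx":0,"ty":-0.36,"tz":0,"wx":0,"wy":0,"wz":0},{"jaw":1,"tx":0,"ty":-0.36,"tz":0,"wx":0,"wy":0,"wz":0}]' 80
python3 - <<'E'
from h import *
a,d=capture("side");b,e=capture("scene");np.savez("s2.npz",a=a,d=d,b=b,e=e)
w,_=capture("wrist")
print(state()["opening"],state()["wrist_force"])
cv2.imwrite("pics/s2.png",np.hstack([cv2.resize(a[140:300,210:370],None,fx=2.4,fy=2.4),cv2.resize(w,(512,384))[:, 50:460]]))
E
```

```text
time: 4.35
ee_pos: [0.5353, -0.1644, 0.2463]
eef_rot: [[-0.582, 0.003, 0.813], [-0.813, 0.0, -0.582], [-0.002, -1.0, 0.002]]
wrist_force: [-1.1, 0.3, -1.9]
opening: 0.0168
0.016090677740643915 [-0.75775557 -0.35616212 -1.61561686]
```

View pics/s2.png

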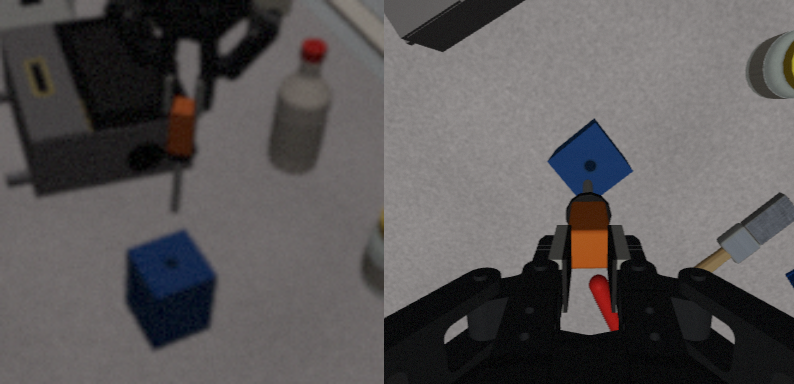

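The key is held upright and drawn out. The side crop shows its tip above the stand, and the wrist view shows the empty hole at (590,165). Next I'll move near the slot to measure it.

```bash
python3 -m crank '[{"jaw":1,"tx":-0.443,"ty":0,"tz":-0.502,"wx":0,"wy":0,"wz":0},{"jaw":1,"tx":-0.443,"ty":0,"tz":-0.502,"wx":0,"wy":0,"wz":0},{"jaw":1,"tx":-0.443,"ty":0,"tz":-0.502,"wx":0,"wy":0,"wz":0},{"jaw":1,"tx":-0.443,"ty":0,"tz":-0.502,"wx":0,"wy":0,"wz":0},{"jaw":1,"tx":-0.443,"ty":0,"tz":-0.502,"wx":0,"wy":0,"wz":0},{"jaw":1,"tx":-0.443,"ty":0,"tz":-0.502,"wx":0,"wy":0,"wz":0},{"jaw":1,"tx":-0.443,"ty":0,"tz":-0.502,"wx":0,"wy":0,"wz":0},{"jaw":1,"tx":-0.443,"ty":0,"tz":-0.502,"wx":0,"wy":0,"wz":0},{"jaw":1,"tx":-0.443,"ty":0,"tz":-0.502,"wx":0,"wy":0,"wz":0},{"jaw":1,"tx":-0.443,"ty":0,"tz":-0.502,"wx":0,"wy":0,"wz":0}]' 80
python3 - <<'E'
from h import *
s=state();R=np.array(s["eef_rot"]);p=np.array(s["ee_pos"]);print(p,s["joints"],np.abs(s["joint_velocities"]).max(),s["wrist_force"])
C=camera_params("wrist");a,d=capture("wrist");P=pts("wrist",d);h=cv2.cvtColor(a,cv2.COLOR_BGR2HSV)
m=(h[...,0]>20)&(h[...,0]<36)&(h[...,1]>110)&(h[...,2]>60)&(abs(P[...,0]-.5)<.06)&(abs(P[...,1]-.14)<.06)
v,u=np.nonzero(m);q=np.array([onz(C,i,j,.09)[:2] for i,j in zip(u,v)],np.float32);r=cv2.minAreaRect(q)
print("outline",m.sum(),r,"z",np.median(P[m][:,2]),"uv",u.min(),u.max(),v.min(),v.max())
# dark opening inside the outline
f=np.zeros_like(m,np.uint8);c=cv2.convexHull(np.stack([u,v],1));cv2.fillConvexPoly(f,c,1)
k=(f>0)&(h[...,2]<40)&~m;v,u=np.nonzero(k);q=np.array([onz(C,i,j,.09)[:2] for i,j in zip(u,v)],np.float32);print("opening",k.sum(),cv2.minAreaRect(q))
cv2.imwrite("pics/w4.png",a)
E
```

```text
time: 5.5
ee_pos: [0.4741, 0.0951, 0.2441]
eef_rot: [[-0.585, -0.002, 0.811], [-0.811, 0.001, -0.585], [0.001, -1.0, -0.002]]
wrist_force: [0.5, -0.3, -0.9]
opening: 0.0168
[0.47413639 0.09507004 0.24408878] [-0.00640629  0.24807095 -0.34116326  2.08140352  0.10939669  0.83072997
 -1.03646849] 0.005477689642446569 [ 0.47649638 -0.29461139 -0.86419977]
outline 315 ((0.5040175318717957, 0.13828685879707336), (0.06727266311645508, 0.021765045821666718), 83.08431243896484) z 0.09152293161748022 uv 228 279 78 149
opening 1 ((0.5044609904289246, 0.1593875288963318), (0.0, 0.0), 0.0)
```

View pics/w4.png

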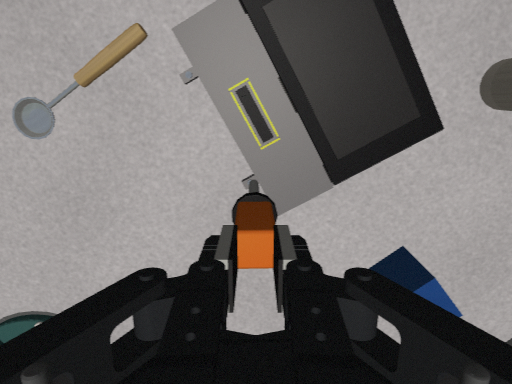

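The slot centre is (0.504, 0.138) with its long axis at 83.1°. The outline measures 67x22 mm, which fits the 57x12 mm slot plus its border. The rod tip is visible at (254,183). I'll align above the slot and check the tip with the side and scene cameras.

```bash
python3 -m crank '[{"jaw":1,"tx":-0.132,"ty":0.05,"tz":-0.002,"wx":0,"wy":0,"wz":0},{"jaw":1,"tx":-0.132,"ty":0.08,"tz":-0.002,"wx":0,"wy":0,"wz":0},{"jaw":1,"tx":-0.132,"ty":0.1,"tz":-0.002,"wx":0,"wy":0,"wz":0},{"jaw":1,"tx":-0.132,"ty":0.1,"tz":-0.002,"wx":0,"wy":0,"wz":0},{"jaw":1,"tx":-0.132,"ty":0.1,"tz":-0.002,"wx":0,"wy":0,"wz":0},{"jaw":1,"tx":-0.132,"ty":0.1,"tz":-0.002,"wx":0,"wy":0,"wz":0}]' 80
cat > st.py <<'E'
from h import *
s=state();R=np.array(s["eef_rot"]);p=np.array(s["ee_pos"]);S=np.array([.5040,.1383,.09]);t=np.radians(-6.9)
Rs=np.array([[np.cos(t),-np.sin(t),0],[np.sin(t),np.cos(t),0],[0,0,1]])
tip=p+np.array([-.0005,0,0])+R[:,1]*.0914
print("t",round(s["time"],2),"tip in slot mm",(Rs.T@(tip-S)*1e3).round(2),"F",np.round(s["wrist_force"],2),"v",np.abs(s["joint_velocities"]).max().round(3))
print("tool units per mm along slot x,y:",(R.T@Rs[:,0]/400).round(5),(R.T@Rs[:,1]/400).round(5), "tilt",R[:,1].round(4),"to centre",(R.T@(S-tip)/.4).round(4))
E
python3 st.py
python3 - <<'E'
from h import *
a,_=capture("side");b,_=capture("scene")
cv2.imwrite("pics/s3.png",np.hstack([cv2.resize(a[110:200,190:280],None,fx=4.4,fy=4.4,interpolation=2),cv2.resize(b[120:210,230:320],None,fx=4.4,fy=4.4,interpolation=2)]))
E
```

```text
time: 6.15
ee_pos: [0.5043, 0.1377, 0.2048]
eef_rot: [[-0.586, -0.001, 0.811], [-0.811, 0.001, -0.586], [0.0, -1.0, -0.001]]
wrist_force: [-0.2, 0.4, -0.7]
opening: 0.0165
t 6.15 tip in slot mm [-0.26 -0.58 23.36] F [-0.21  0.42 -0.7 ] v 0.007
tool units per mm along slot x,y: [-0.00121 -0.       0.00219] [-0.00219  0.      -0.00121] tilt [-1.3e-03  7.0e-04 -1.0e+00] to centre [-0.0016  0.0584 -0.0001]
```

View pics/s3.png

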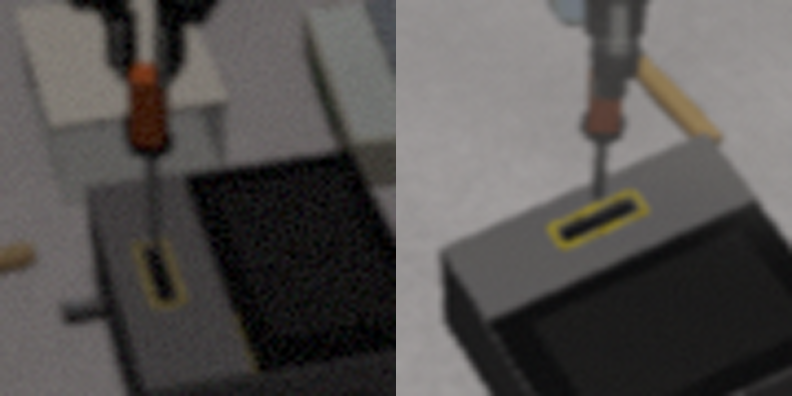

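The tip hangs over the slot in both views: (153,235) in the left crop and (600,195) in the right. I'll descend gently to the deck level.

```bash
python3 -m crank '[{"jaw":1,"tx":-0.002,"ty":0.03,"tz":0,"wx":0,"wy":0,"wz":0},{"jaw":1,"tx":-0.002,"ty":0.055,"tz":0,"wx":0,"wy":0,"wz":0},{"jaw":1,"tx":-0.002,"ty":0.055,"tz":0,"wx":0,"wy":0,"wz":0},{"jaw":1,"tx":-0.002,"ty":0.055,"tz":0,"wx":0,"wy":0,"wz":0}]' 80; python3 st.py; python3 -m crank '[{"jaw":1,"tx":0,"ty":0.005,"tz":0,"wx":0,"wy":0,"wz":0},{"jaw":1,"tx":0,"ty":0.008,"tz":0,"wx":0,"wy":0,"wz":0},{"jaw":1,"tx":0,"ty":0.008,"tz":0,"wx":0,"wy":0,"wz":0}]' 80;python3 st.py
```

```text
time: 6.65
ee_pos: [0.5044, 0.1386, 0.1822]
eef_rot: [[-0.585, -0.002, 0.811], [-0.811, 0.001, -0.585], [0.001, -1.0, -0.002]]
wrist_force: [-0.1, -0.3, -0.8]
opening: 0.0168
t 6.65 tip in slot mm [-0.33  0.35  0.79] F [-0.07 -0.29 -0.78] v 0.013
tool units per mm along slot x,y: [-1.21e-03 -1.00e-05  2.19e-03] [-0.00219  0.      -0.00121] tilt [-2.3e-03  6.0e-04 -1.0e+00] to centre [0.0004 0.002  0.0011]
time: 6.95
ee_pos: [0.5044, 0.1387, 0.1789]
eef_rot: [[-0.585, -0.002, 0.811], [-0.811, 0.001, -0.585], [0.001, -1.0, -0.002]]
wrist_force: [-0.0, 0.2, -0.4]
opening: 0.0165
t 6.95 tip in slot mm [-0.4   0.36 -2.49] F [-0.03  0.21 -0.36] v 0.005
tool units per mm along slot x,y: [-1.21e-03 -1.00e-05  2.19e-03] [-0.00219  0.      -0.00121] tilt [-2.4e-03  5.0e-04 -1.0e+00] to centre [ 0.0003 -0.0062  0.0013]
```

```bash
python3 -m crank '[{"jaw":1,"tx":0,"ty":0.01,"tz":0.001,"wx":0,"wy":0,"wz":0},{"jaw":1,"tx":0,"ty":0.02,"tz":0.001,"wx":0,"wy":0,"wz":0},{"jaw":1,"tx":0,"ty":0.03,"tz":0.001,"wx":0,"wy":0,"wz":0},{"jaw":1,"tx":0,"ty":0.033,"tz":0.001,"wx":0,"wy":0,"wz":0},{"jaw":1,"tx":0,"ty":0.033,"tz":0.001,"wx":0,"wy":0,"wz":0}]' 80; python3 st.py
```

```text
time: 7.45
ee_pos: [0.5044, 0.1384, 0.1653]
eef_rot: [[-0.585, -0.003, 0.811], [-0.811, 0.0, -0.585], [0.002, -1.0, -0.003]]
wrist_force: [-0.1, -0.4, -0.9]
opening: 0.0168
t 7.45 tip in slot mm [ -0.39   0.06 -16.06] F [-0.1  -0.37 -0.87] v 0.005
tool units per mm along slot x,y: [-1.21e-03 -1.00e-05  2.19e-03] [-0.00219 -0.      -0.00121] tilt [-3.1e-03  4.0e-04 -1.0e+00] to centre [-0.0003 -0.0402  0.0008]
```

```bash
python3 -m crank '[{"jaw":1,"tx":0,"ty":0.0025,"tz":0,"wx":0,"wy":0,"wz":0},{"jaw":1,"tx":0,"ty":0.0025,"tz":0,"wx":0,"wy":0,"wz":0}]' 80; python3 st.py
```

```text
time: 7.65
ee_pos: [0.5044, 0.1383, 0.1643]
eef_rot: [[-0.585, -0.003, 0.811], [-0.811, 0.0, -0.585], [0.002, -1.0, -0.003]]
wrist_force: [0.4, -0.4, -0.5]
opening: 0.0166
t 7.65 tip in slot mm [-4.200e-01  1.000e-02 -1.712e+01] F [ 0.41 -0.36 -0.49] v 0.002
tool units per mm along slot x,y: [-1.21e-03 -1.00e-05  2.19e-03] [-0.00219 -0.      -0.00121] tilt [-3.2e-03  3.0e-04 -1.0e+00] to centre [-0.0004 -0.0428  0.0008]
```

```bash
python3 -m crank '[{"jaw":1,"tx":0,"ty":0.0025,"tz":0,"wx":0,"wy":0,"wz":0},{"jaw":1,"tx":0,"ty":0.0025,"tz":0,"wx":0,"wy":0,"wz":0}]' 80; python3 -m crank '[{"jaw":1,"tx":0,"ty":0.0025,"tz":0,"wx":0,"wy":0,"wz":0},{"jaw":1,"tx":0,"ty":0.0025,"tz":0,"wx":0,"wy":0,"wz":0}]' 80; python3 st.py
```

```text
time: 7.85
ee_pos: [0.5043, 0.1384, 0.1633]
eef_rot: [[-0.585, -0.003, 0.811], [-0.811, 0.0, -0.585], [0.002, -1.0, -0.003]]
wrist_force: [-0.8, -1.0, -1.7]
opening: 0.0164
time: 8.05
ee_pos: [0.5043, 0.1383, 0.1622]
eef_rot: [[-0.585, -0.003, 0.811], [-0.811, 0.0, -0.585], [0.002, -1.0, -0.003]]
wrist_force: [0.5, -0.2, -1.4]
opening: 0.0164
t 8.05 tip in slot mm [ -0.52  -0.05 -19.23] F [ 0.46 -0.24 -1.38] v 0.002
tool units per mm along slot x,y: [-1.21e-03 -1.00e-05  2.19e-03] [-0.00219 -0.      -0.00121] tilt [-3.4e-03  2.0e-04 -1.0e+00] to centre [-0.0007 -0.0481  0.0009]
```

```bash
python3 -m crank '[{"jaw":1,"tx":0,"ty":0.0025,"tz":0,"wx":0,"wy":0,"wz":0},{"jaw":1,"tx":0,"ty":0.0025,"tz":0,"wx":0,"wy":0,"wz":0}]' 80;python3 st.py
```

```text
time: 8.25
ee_pos: [0.5042, 0.1383, 0.161]
eef_rot: [[-0.585, -0.004, 0.811], [-0.811, 0.0, -0.585], [0.002, -1.0, -0.003]]
wrist_force: [-0.6, 0.2, -0.2]
opening: 0.0168
t 8.25 tip in slot mm [ -0.63  -0.09 -20.35] F [-0.62  0.25 -0.19] v 0.003
tool units per mm along slot x,y: [-1.21e-03 -1.00e-05  2.19e-03] [-0.00219 -0.      -0.00121] tilt [-3.6e-03  2.0e-04 -1.0e+00] to centre [-0.0009 -0.0509  0.0011]
```

```bash
python3 -m crank '[{"jaw":1,"tx":-0.001,"ty":0.0025,"tz":0.002,"wx":0,"wy":0,"wz":0},{"jaw":1,"tx":-0.001,"ty":0.0025,"tz":0.002,"wx":0,"wy":0,"wz":0}]' 80; python3 -m crank '[{"jaw":1,"tx":0,"ty":0.0025,"tz":0,"wx":0,"wy":0,"wz":0},{"jaw":1,"tx":0,"ty":0.0025,"tz":0,"wx":0,"wy":0,"wz":0}]' 80; python3 st.py
```

```text
time: 8.45
ee_pos: [0.5051, 0.1381, 0.1599]
eef_rot: [[-0.585, -0.004, 0.811], [-0.811, 0.0, -0.585], [0.002, -1.0, -0.003]]
wrist_force: [-0.6, -0.1, -1.1]
opening: 0.0167
time: 8.65
ee_pos: [0.505, 0.138, 0.1588]
eef_rot: [[-0.585, -0.004, 0.811], [-0.811, 0.0, -0.585], [0.002, -1.0, -0.003]]
wrist_force: [-0.1, 0.5, -1.3]
opening: 0.0167
t 8.65 tip in slot mm [  0.21  -0.28 -22.64] F [-0.13  0.5  -1.29] v 0.001
tool units per mm along slot x,y: [-1.21e-03 -1.00e-05  2.19e-03] [-0.00219 -0.      -0.00121] tilt [-0.004  0.    -1.   ] to centre [-0.0002 -0.0566 -0.001 ]
```

```bash
python3 -m crank '[{"jaw":1,"tx":0,"ty":0.0025,"tz":0.0004,"wx":0,"wy":0,"wz":0},{"jaw":1,"tx":0,"ty":0.0025,"tz":0.0004,"wx":0,"wy":0,"wz":0}]' 80;python3 st.py
```

```text
time: 8.85
ee_pos: [0.5051, 0.1379, 0.1576]
eef_rot: [[-0.585, -0.004, 0.811], [-0.811, -0.0, -0.585], [0.002, -1.0, -0.003]]
wrist_force: [0.1, -0.2, -0.4]
opening: 0.0168
t 8.85 tip in slot mm [  0.3   -0.4  -23.76] F [ 0.11 -0.23 -0.37] v 0.003
tool units per mm along slot x,y: [-1.21e-03 -1.00e-05  2.19e-03] [-0.00219 -0.      -0.00121] tilt [-0.0041 -0.     -1.    ] to centre [-0.0004 -0.0594 -0.0013]
```

```bash
python3 -m crank '[{"jaw":1,"tx":-0.0005,"ty":0.0025,"tz":0,"wx":0,"wy":0,"wz":0},{"jaw":1,"tx":-0.0005,"ty":0.0025,"tz":0,"wx":0,"wy":0,"wz":0}]' 80; python3 -m crank '[{"jaw":1,"tx":-0.0005,"ty":0.0025,"tz":0,"wx":0,"wy":0,"wz":0},{"jaw":1,"tx":-0.0005,"ty":0.0025,"tz":0,"wx":0,"wy":0,"wz":0}]' 80; python3 st.py
```

```text
time: 9.05
ee_pos: [0.5058, 0.1384, 0.1572]
eef_rot: [[-0.585, -0.003, 0.811], [-0.811, 0.0, -0.585], [0.002, -1.0, -0.003]]
wrist_force: [-0.1, 0.4, 2.9]
opening: 0.017
time: 9.25
ee_pos: [0.5066, 0.1389, 0.157]
eef_rot: [[-0.585, -0.002, 0.811], [-0.811, 0.001, -0.585], [0.0, -1.0, -0.002]]
wrist_force: [-0.9, -0.9, 6.3]
opening: 0.0168
t 9.25 tip in slot mm [  1.86   0.91 -24.44] F [-0.92 -0.94  6.33] v 0.002
tool units per mm along slot x,y: [-0.00121 -0.       0.00219] [-0.00219  0.      -0.00121] tilt [-1.7e-03  7.0e-04 -1.0e+00] to centre [ 0.0043 -0.0611 -0.0031]
```

```bash
python3 -m crank '[{"jaw":1,"tx":-0.0005,"ty":0.0025,"tz":0,"wx":0,"wy":0,"wz":0},{"jaw":1,"tx":-0.0005,"ty":0.0025,"tz":0,"wx":0,"wy":0,"wz":0}]' 80;python3 st.py
```

```text
time: 9.45
ee_pos: [0.5073, 0.1395, 0.1569]
eef_rot: [[-0.585, -0.001, 0.811], [-0.811, 0.001, -0.585], [-0.0, -1.0, -0.001]]
wrist_force: [-1.5, 0.0, 7.8]
opening: 0.0165
t 9.45 tip in slot mm [  2.52   1.6  -24.49] F [-1.45  0.01  7.82] v 0.002
tool units per mm along slot x,y: [-0.00121 -0.       0.00219] [-0.00219  0.      -0.00121] tilt [-6.e-04  1.e-03 -1.e+00] to centre [ 0.0065 -0.0612 -0.0036]
```

Hard contact at 24.4 mm: the force rises to about 8 N in 0.3 mm, so this is the ledge and not the tab. I'll lift, shift to y=+6 mm and probe.

```bash
python3 -m crank '[{"jaw":1,"tx":0,"ty":-0.0075,"tz":0,"wx":0,"wy":0,"wz":0},{"jaw":1,"tx":-0.0066,"ty":-0.0075,"tz":-0.011,"wx":0,"wy":0,"wz":0},{"jaw":1,"tx":-0.0066,"ty":-0.0075,"tz":-0.011,"wx":0,"wy":0,"wz":0},{"jaw":1,"tx":-0.0066,"ty":-0.0075,"tz":-0.011,"wx":0,"wy":0,"wz":0}]' 80; python3 st.py
```

```text
time: 9.85
ee_pos: [0.5048, 0.1444, 0.1596]
eef_rot: [[-0.584, -0.001, 0.811], [-0.811, 0.001, -0.584], [0.0, -1.0, -0.002]]
wrist_force: [-0.2, -0.1, -0.5]
opening: 0.0171
t 9.85 tip in slot mm [ -0.56   6.13 -21.81] F [-0.21 -0.14 -0.48] v 0.006
tool units per mm along slot x,y: [-0.00121 -0.       0.00219] [-0.00219  0.      -0.00121] tilt [-1.3e-03  8.0e-04 -1.0e+00] to centre [ 0.0127 -0.0545  0.0085]
```

```bash
python3 -m crank '[{"jaw":1,"tx":-0.0005,"ty":0.004,"tz":0.001,"wx":0,"wy":0,"wz":0},{"jaw":1,"tx":-0.0005,"ty":0.007,"tz":0.001,"wx":0,"wy":0,"wz":0},{"jaw":1,"tx":-0.0005,"ty":0.010,"tz":0.001,"wx":0,"wy":0,"wz":0},{"jaw":1,"tx":-0.0005,"ty":0.010,"tz":0.001,"wx":0,"wy":0,"wz":0}]' 80; python3 st.py
```

```text
time: 10.25
ee_pos: [0.5066, 0.1451, 0.1568]
eef_rot: [[-0.584, 0.001, 0.811], [-0.811, 0.002, -0.584], [-0.002, -1.0, -0.0]]
wrist_force: [-0.5, 0.3, 7.5]
opening: 0.0168
t 10.25 tip in slot mm [  1.34   7.14 -24.57] F [-0.45  0.28  7.53] v 0.003
tool units per mm along slot x,y: [-0.00121  0.       0.00219] [-0.00219  0.      -0.00121] tilt [ 0.0011  0.0018 -1.    ] to centre [ 0.0171 -0.0615  0.0057]
```

Ledge again at y=+6 mm. Trying y=+12 mm.

```bash
python3 -m crank '[{"jaw":1,"tx":0,"ty":-0.0075,"tz":0,"wx":0,"wy":0,"wz":0},{"jaw":1,"tx":-0.0094,"ty":-0.0075,"tz":-0.009,"wx":0,"wy":0,"wz":0},{"jaw":1,"tx":-0.0094,"ty":-0.0075,"tz":-0.009,"wx":0,"wy":0,"wz":0},{"jaw":1,"tx":-0.0094,"ty":-0.0075,"tz":-0.009,"wx":0,"wy":0,"wz":0},{"jaw":1,"tx":-0.0094,"ty":-0.003,"tz":-0.009,"wx":0,"wy":0,"wz":0},{"jaw":1,"tx":-0.0094,"ty":0,"tz":-0.009,"wx":0,"wy":0,"wz":0},{"jaw":1,"tx":-0.0094,"ty":0.003,"tz":-0.009,"wx":0,"wy":0,"wz":0},{"jaw":1,"tx":-0.0094,"ty":0.003,"tz":-0.009,"wx":0,"wy":0,"wz":0}]' 80; python3 st.py
```

```text
time: 11.05
ee_pos: [0.5056, 0.1501, 0.1553]
eef_rot: [[-0.585, 0.001, 0.811], [-0.811, 0.002, -0.585], [-0.002, -1.0, -0.0]]
wrist_force: [1.0, -0.0, -0.8]
opening: 0.0168
t 11.05 tip in slot mm [ -0.25  11.96 -26.06] F [ 0.95 -0.03 -0.79] v 0.005
tool units per mm along slot x,y: [-0.00121  0.       0.00219] [-0.00219  0.      -0.00121] tilt [ 5.0e-04  1.6e-03 -1.0e+00] to centre [ 0.0258 -0.0652  0.0149]
```

At y=+12 mm it is 1.6 mm below ledge level with no force, so this is the gap. Pressing on slowly.

```bash
python3 -m crank '[{"jaw":1,"tx":0,"ty":0.003,"tz":0,"wx":0,"wy":0,"wz":0},{"jaw":1,"tx":0,"ty":0.006,"tz":0,"wx":0,"wy":0,"wz":0},{"jaw":1,"tx":0,"ty":0.009,"tz":0,"wx":0,"wy":0,"wz":0},{"jaw":1,"tx":0,"ty":0.009,"tz":0,"wx":0,"wy":0,"wz":0}]' 80; python3 st.py
```

```text
time: 11.45
ee_pos: [0.5063, 0.1504, 0.1523]
eef_rot: [[-0.585, 0.002, 0.811], [-0.811, 0.002, -0.585], [-0.003, -1.0, 0.0]]
wrist_force: [-0.8, -0.5, 3.8]
opening: 0.0167
t 11.45 tip in slot mm [  0.44  12.45 -29.12] F [-0.78 -0.46  3.78] v 0.003
tool units per mm along slot x,y: [-0.00121  0.       0.00219] [-2.19e-03  1.00e-05 -1.21e-03] tilt [ 0.0018  0.0021 -1.    ] to centre [ 0.0276 -0.0729  0.0141]
```

Soft contact of about 4.5 N at 29.1 mm matches the tab. Pressing further.

```bash
python3 -m crank '[{"jaw":1,"tx":0,"ty":0.003,"tz":-0.001,"wx":0,"wy":0,"wz":0},{"jaw":1,"tx":0,"ty":0.006,"tz":-0.001,"wx":0,"wy":0,"wz":0},{"jaw":1,"tx":0,"ty":0.009,"tz":-0.001,"wx":0,"wy":0,"wz":0},{"jaw":1,"tx":0,"ty":0.012,"tz":-0.001,"wx":0,"wy":0,"wz":0},{"jaw":1,"tx":0,"ty":0.012,"tz":-0.001,"wx":0,"wy":0,"wz":0}]' 80; python3 st.py
```

```text
time: 11.95
ee_pos: [0.5066, 0.151, 0.1481]
eef_rot: [[-0.584, 0.003, 0.811], [-0.811, 0.002, -0.584], [-0.004, -1.0, 0.001]]
wrist_force: [-0.6, 0.9, 7.1]
opening: 0.0167
t 11.95 tip in slot mm [  0.83  13.08 -33.32] F [-0.62  0.86  7.13] v 0.003
tool units per mm along slot x,y: [-1.21e-03  1.00e-05  2.19e-03] [-2.19e-03  1.00e-05 -1.21e-03] tilt [ 0.0031  0.0024 -1.    ] to centre [ 0.0293 -0.0834  0.0141]
```

```bash
python3 -m crank '[{"jaw":1,"tx":0,"ty":0.003,"tz":-0.001,"wx":0,"wy":0,"wz":0},{"jaw":1,"tx":0,"ty":0.006,"tz":-0.001,"wx":0,"wy":0,"wz":0},{"jaw":1,"tx":0,"ty":0.006,"tz":-0.001,"wx":0,"wy":0,"wz":0}]' 80; python3 st.py
python3 - <<'E'
from h import *
z=np.load("scene0.npz");a,d=capture("scene");P=pts("scene",z["d"]);Q=pts("scene",d)
t=np.radians(-6.9);ex=np.array([np.cos(t),np.sin(t)]);ey=np.array([-ex[1],ex[0]])
for nm,X in(("before",P),("now",Q)):
    r=X[...,:2]-np.array([.504,.1383]);x=r@ex;y=r@ey
    print(nm,[round(float(np.median(X[...,2][(abs(x-c)<.006)&(abs(y+.03)<.05)&(X[...,2]<.16)])),4) for c in(.05,.08,.12,.15)])
E
```

```text
time: 12.25
ee_pos: [0.5068, 0.1514, 0.1463]
eef_rot: [[-0.584, 0.004, 0.811], [-0.811, 0.002, -0.584], [-0.004, -1.0, 0.002]]
wrist_force: [-1.4, -0.1, 7.3]
opening: 0.0165
t 12.25 tip in slot mm [  1.07  13.53 -35.09] F [-1.41 -0.1   7.27] v 0.002
tool units per mm along slot x,y: [-1.21e-03  1.00e-05  2.19e-03] [-2.19e-03  1.00e-05 -1.21e-03] tilt [ 0.0042  0.0025 -1.    ] to centre [ 0.0305 -0.0878  0.0142]
before [0.0909, 0.092, 0.0918, 0.0903]
now [0.1185, 0.1114, 0.1013, 0.0925]
```

The lid has sprung open: its free edge is about 28 mm up, a slope of about 0.27 rad. I'll hold briefly, then withdraw straight up.

```bash
python3 -m crank '[{"jaw":1,"tx":0,"ty":0,"tz":0,"wx":0,"wy":0,"wz":0},{"jaw":1,"tx":0,"ty":0,"tz":0,"wx":0,"wy":0,"wz":0},{"jaw":1,"tx":0.001,"ty":-0.02,"tz":-0.002,"wx":0,"wy":0,"wz":0},{"jaw":1,"tx":0.001,"ty":-0.05,"tz":-0.002,"wx":0,"wy":0,"wz":0},{"jaw":1,"tx":0.001,"ty":-0.1,"tz":-0.002,"wx":0,"wy":0,"wz":0},{"jaw":1,"tx":0.001,"ty":-0.18,"tz":-0.002,"wx":0,"wy":0,"wz":0},{"jaw":1,"tx":0.001,"ty":-0.25,"tz":-0.002,"wx":0,"wy":0,"wz":0},{"jaw":1,"tx":0.001,"ty":-0.25,"tz":-0.002,"wx":0,"wy":0,"wz":0},{"jaw":1,"tx":0.001,"ty":-0.25,"tz":-0.002,"wx":0,"wy":0,"wz":0}]' 80
python3 - <<'E'
from h import *
s=state();R=np.array(s["eef_rot"]);p=np.array(s["ee_pos"])
print(p,R.round(4).tolist(),(R.T@(np.array([.5356,-.1642,.245])-p)/.4).round(4))
a,d=capture("scene");Q=pts("scene",d);t=np.radians(-6.9);ex=np.array([np.cos(t),np.sin(t)]);ey=np.array([-ex[1],ex[0]])
r=Q[...,:2]-np.array([.504,.1383]);x=r@ex;y=r@ey
print([round(float(np.median(Q[...,2][(abs(x-c)<.006)&(abs(y+.03)<.05)&(Q[...,2]<.16)])),4) for c in(.05,.08,.12,.15)])
E
```

```text
time: 13.2
ee_pos: [0.5054, 0.1512, 0.2469]
eef_rot: [[-0.585, 0.005, 0.811], [-0.811, 0.003, -0.585], [-0.005, -1.0, 0.003]]
wrist_force: [-0.3, -0.5, -1.5]
opening: 0.0164
[0.50540422 0.15117998 0.24689519] [[-0.5846, 0.0052, 0.8113], [-0.8113, 0.0027, -0.5846], [-0.0052, -1.0, 0.0027]] [0.5956 0.003  0.5222]
[0.1181, 0.1116, 0.1014, 0.0923]
```

```bash
python3 -m crank '[{"jaw":1,"tx":0.15,"ty":0,"tz":0.13,"wx":0,"wy":0,"wz":0},{"jaw":1,"tx":0.25,"ty":0,"tz":0.219,"wx":-0.0008,"wy":0,"wz":-0.0017},{"jaw":1,"tx":0.35,"ty":0,"tz":0.307,"wx":-0.0008,"wy":0,"wz":-0.0017},{"jaw":1,"tx":0.45,"ty":0,"tz":0.395,"wx":-0.0008,"wy":0,"wz":-0.0017},{"jaw":1,"tx":0.53,"ty":0,"tz":0.465,"wx":-0.0008,"wy":0,"wz":-0.0017},{"jaw":1,"tx":0.596,"ty":0,"tz":0.522,"wx":-0.0008,"wy":0,"wz":-0.0017},{"jaw":1,"tx":0.596,"ty":0,"tz":0.522,"wx":-0.0008,"wy":0,"wz":-0.0017},{"jaw":1,"tx":0.596,"ty":0,"tz":0.522,"wx":-0.0008,"wy":0,"wz":-0.0017},{"jaw":1,"tx":0.596,"ty":0,"tz":0.522,"wx":-0.0008,"wy":0,"wz":-0.0017},{"jaw":1,"tx":0.596,"ty":0,"tz":0.522,"wx":-0.0008,"wy":0,"wz":-0.0017}]' 80
cat > hole.py <<'E'
from h import *
s=state();R=np.array(s["eef_rot"]);p=np.array(s["ee_pos"]);print(p.round(4),R[:,1].round(4),np.abs(s["joint_velocities"]).max(),np.round(s["wrist_force"],1))
C=camera_params("wrist");a,d=capture("wrist");P=pts("wrist",d);h=cv2.cvtColor(a,cv2.COLOR_BGR2HSV)
near=(abs(P[...,0]-.5348)<.04)&(abs(P[...,1]+.1645)<.04)
m=near&(h[...,0]>100)&(h[...,0]<130)&(h[...,1]>120)&(abs(P[...,2]-.085)<.004)
v,u=np.nonzero(m);q=np.array([onz(C,i,j,.085)[:2] for i,j in zip(u,v)],np.float32);print("top",cv2.minAreaRect(q))
hull=np.zeros(m.shape,np.uint8);cv2.fillConvexPoly(hull,cv2.convexHull(np.stack([u,v],1)),1)
k=((hull>0)&~m).astype(np.uint8);n,L,S,c=cv2.connectedComponentsWithStats(k)
for i in range(1,n):
    if S[i,4]>15:
        v,u=np.nonzero(L==i);q=np.array([onz(C,x,y,.085)[:2] for x,y in zip(u,v)],np.float32);print("hole?",S[i].tolist(),cv2.minAreaRect(q)[:2])
cv2.imwrite("pics/hole.png",a)
E
python3 hole.py
```

```text
time: 14.25
ee_pos: [0.5343, -0.1621, 0.2446]
eef_rot: [[-0.582, -0.004, 0.813], [-0.813, 0.001, -0.582], [0.002, -1.0, -0.003]]
wrist_force: [-0.6, 0.1, -0.4]
opening: 0.0167
[ 0.5343 -0.1621  0.2446] [-3.7e-03  7.0e-04 -1.0e+00] 0.008990385337883397 [-0.6  0.1 -0.4]
top ((0.5349977612495422, -0.16438865661621094), (0.06407220661640167, 0.06362499296665192), 2.91753888130188)
hole? [253, 162, 11, 10, 90] ((0.5355800986289978, -0.16464629769325256), (0.009605159051716328, 0.010487092658877373))
hole? [245, 180, 23, 16, 177] ((0.5211348533630371, -0.18248043954372406), (0.016504468396306038, 0.023598840460181236))
```

The hole measures (0.5355, -0.1646), which agrees with the block centre. I'll align, lower the tip to just above the mouth, then insert.

```bash
python3 -m crank '[{"jaw":1,"tx":0.0025,"ty":0.07,"tz":0.0066,"wx":0,"wy":0,"wz":0},{"jaw":1,"tx":0.0025,"ty":0.14,"tz":0.0066,"wx":0,"wy":0,"wz":0},{"jaw":1,"tx":0.0025,"ty":0.14,"tz":0.0066,"wx":0,"wy":0,"wz":0},{"jaw":1,"tx":0.0025,"ty":0.14,"tz":0.0066,"wx":0,"wy":0,"wz":0}]' 80
python3 - <<'E'
from h import *
s=state();print(np.array(s["eef_rot"]).round(4)[:,1],s["ee_pos"])
a,_=capture("side");b,_=capture("scene")
cv2.imwrite("pics/s4.png",np.hstack([cv2.resize(a[190:280,240:330],None,fx=4.4,fy=4.4,interpolation=2),cv2.resize(b[180:270,150:240],None,fx=4.4,fy=4.4,interpolation=2)]))
E
```

```text
time: 14.7
ee_pos: [0.5358, -0.1631, 0.1889]
eef_rot: [[-0.58, -0.004, 0.815], [-0.815, 0.001, -0.58], [0.002, -1.0, -0.004]]
wrist_force: [0.9, -0.6, 0.4]
opening: 0.0165
[-0.0041  0.001  -1.    ] [ 0.53580738 -0.1630588   0.18894607]
```

View pics/s4.png

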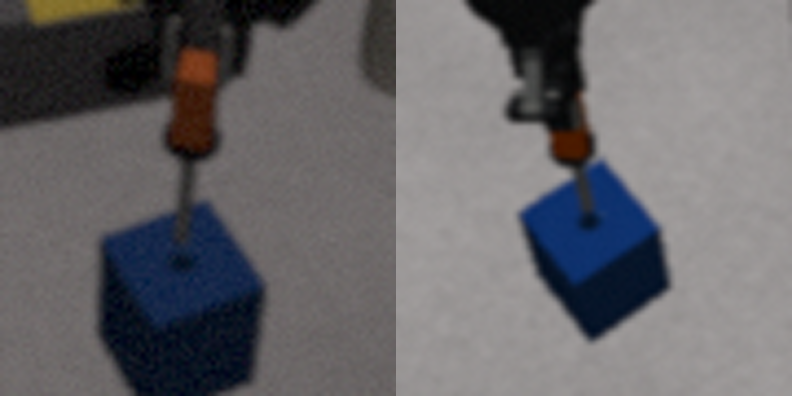

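In both views the tip is right over the hole, at (182,250) and (588,215). I'll insert with a small y correction.

```bash
python3 -m crank '[{"jaw":1,"tx":0.0026,"ty":0,"tz":0.002,"wx":0,"wy":0,"wz":0},{"jaw":1,"tx":0.0026,"ty":0.015,"tz":0.002,"wx":0,"wy":0,"wz":0},{"jaw":1,"tx":0.0026,"ty":0.03,"tz":0.002,"wx":0,"wy":0,"wz":0},{"jaw":1,"tx":0.0026,"ty":0.045,"tz":0.002,"wx":0,"wy":0,"wz":0},{"jaw":1,"tx":0.0026,"ty":0.045,"tz":0.002,"wx":0,"wy":0,"wz":0}]' 80
```

```text
time: 15.3
ee_pos: [0.5361, -0.165, 0.1711]
eef_rot: [[-0.581, -0.003, 0.814], [-0.814, 0.001, -0.581], [0.001, -1.0, -0.003]]
wrist_force: [-0.7, 1.6, -1.6]
opening: 0.0166
```

```bash
python3 -m crank '[{"jaw":1,"tx":0,"ty":0.025,"tz":0,"wx":0,"wy":0,"wz":0},{"jaw":1,"tx":0,"ty":0.05,"tz":0,"wx":0,"wy":0,"wz":0},{"jaw":1,"tx":0,"ty":0.075,"tz":0,"wx":0,"wy":0,"wz":0},{"jaw":1,"tx":0,"ty":0.075,"tz":0,"wx":0,"wy":0,"wz":0}]' 80
```

```text
time: 15.7
ee_pos: [0.5347, -0.1647, 0.1391]
eef_rot: [[-0.581, -0.007, 0.814], [-0.814, 0.001, -0.581], [0.003, -1.0, -0.006]]
wrist_force: [-0.5, -0.3, -0.6]
opening: 0.0167
```

```bash
python3 -m crank '[{"jaw":1,"tx":-0.001,"ty":0.025,"tz":0.002,"wx":0,"wy":0,"wz":0},{"jaw":1,"tx":-0.001,"ty":0.05,"tz":0.002,"wx":0,"wy":0,"wz":0},{"jaw":1,"tx":-0.001,"ty":0.075,"tz":0.002,"wx":0,"wy":0,"wz":0},{"jaw":1,"tx":-0.001,"ty":0.09,"tz":0.002,"wx":0,"wy":0,"wz":0},{"jaw":1,"tx":-0.001,"ty":0.09,"tz":0.002,"wx":0,"wy":0,"wz":0}]' 80
```

```text
time: 16.2
ee_pos: [0.535, -0.1646, 0.1023]
eef_rot: [[-0.58, -0.008, 0.814], [-0.814, 0.002, -0.58], [0.003, -1.0, -0.007]]
wrist_force: [0.6, 0.4, -0.5]
opening: 0.0168
```

Not yet touching bottom, with about 1 mm to go. I'll ease down 1 mm, release, then retreat straight up.

```bash
python3 -m crank '[{"jaw":1,"tx":0,"ty":0.002,"tz":0,"wx":0,"wy":0,"wz":0},{"jaw":1,"tx":0,"ty":0.003,"tz":0,"wx":0,"wy":0,"wz":0},{"jaw":1,"tx":0,"ty":0.003,"tz":0,"wx":0,"wy":0,"wz":0}]' 80;  python3 -m crank '[{"jaw":-1,"tx":0,"ty":0,"tz":0,"wx":0,"wy":0,"wz":0},{"jaw":-1,"tx":0,"ty":0,"tz":0,"wx":0,"wy":0,"wz":0},{"jaw":-1,"tx":0,"ty":0,"tz":0,"wx":0,"wy":0,"wz":0},{"jaw":-1,"tx":0,"ty":0,"tz":0,"wx":0,"wy":0,"wz":0},{"jaw":-1,"tx":0,"ty":0,"tz":0,"wx":0,"wy":0,"wz":0},{"jaw":-1,"tx":0,"ty":-0.05,"tz":0,"wx":0,"wy":0,"wz":0},{"jaw":-1,"tx":0,"ty":-0.12,"tz":0,"wx":0,"wy":0,"wz":0},{"jaw":-1,"tx":0,"ty":-0.24,"tz":0,"wx":0,"wy":0,"wz":0},{"jaw":-1,"tx":0,"ty":-0.36,"tz":0,"wx":0,"wy":0,"wz":0},{"jaw":-1,"tx":0,"ty":-0.36,"tz":0,"wx":0,"wy":0,"wz":0},{"jaw":-1,"tx":0,"ty":-0.36,"tz":0,"wx":0,"wy":0,"wz":0},{"jaw":-1,"tx":0,"ty":-0.36,"tz":0,"wx":0,"wy":0,"wz":0}]' 80
python3 m.py
python3 - <<'E'
from h import *
a,_=capture("side");b,d=capture("scene");Q=pts("scene",d);t=np.radians(-6.9);ex=np.array([np.cos(t),np.sin(t)]);ey=np.array([-ex[1],ex[0]])
r=Q[...,:2]-np.array([.504,.1383]);x=r@ex;y=r@ey
print("lid",[round(float(np.median(Q[...,2][(abs(x-c)<.006)&(abs(y+.03)<.05)&(Q[...,2]<.16)])),4) for c in(.05,.08,.12,.15)])
cv2.imwrite("pics/end.png",np.hstack([cv2.resize(a[130:330,190:390],None,fx=2,fy=2),cv2.resize(b[130:330,150:350],None,fx=2,fy=2)]))
E
```

```text
time: 16.5
ee_pos: [0.5352, -0.1647, 0.1016]
eef_rot: [[-0.58, -0.007, 0.814], [-0.814, 0.002, -0.58], [0.003, -1.0, -0.007]]
wrist_force: [-0.4, -0.6, 2.7]
opening: 0.0165
time: 17.7
ee_pos: [0.5351, -0.1647, 0.2445]
eef_rot: [[-0.58, -0.009, 0.814], [-0.814, 0.002, -0.58], [0.004, -1.0, -0.009]]
wrist_force: [-0.6, 0.5, -0.4]
opening: 0.0853
[ 0.5351 -0.1647  0.2445] -35.48113840689464 vel 0.016861656378146052
blue 2838 ((0.5349521636962891, -0.1644911915063858), (0.06404531747102737, 0.06343042105436325), 2.7714967727661133) 0.0853060025529383 uv 214 297 122 205
handle 469 ((0.5345364212989807, -0.16443733870983124), (0.01924007199704647, 0.018864860758185387), 54.57368469238281) 0.13711557285229503 uv 245 266 166 187
shift [-0.0012  0.3637  0.0017]
lid [0.1177, 0.1115, 0.1013, 0.0924]
```

View pics/end.png

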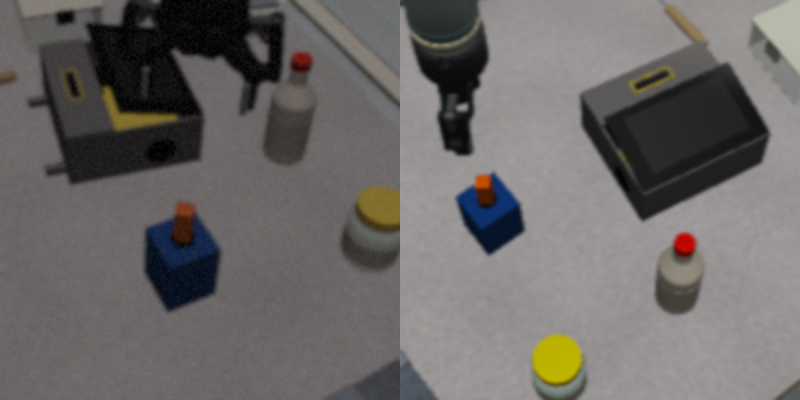

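The key is home: the handle top is at z = 0.137 m and within 0.5 mm of the block's centre. The lid is open and the gripper is clear of everything. Handing in.

```bash
python3 -c "from bench import *; print(sign_off())"
```

```text
the job is handed in; nothing more can be done
None
```

The station is open and the key is back in its stand. I handed the job in at about 18 s; the sign-off gave no verdict.

**What I did:**
- I drew the key out of its stand and probed the slot. It hit the hard ledge 24.4 mm below the deck at y = 0 and y = +6 mm.
- At y = +12 mm the rod went through the gap, and pressing the tab to about 35 mm depth released the lid.
- The wrist force I read while pressing was at most about 8 N, against the 25 N limit.
- I then put the key back, let go and backed straight up.

**Last checks:**
- **Lid:** it stands open, with a slope of about 0.26 rad.
- **Key:** the handle top is at z = 0.137 m, exactly the fully-home height. It is within 0.5 mm of the block's centre and looks upright.
- **Gripper:** it is open and about 11 cm above the key, touching nothing.
- **Bystanders:** the jar and bottle look undisturbed in the last views. I did not measure them or the other bystanders, but no contact force showed up on any carry.

**What went wrong or disagreed:**
- My first move was refused because its rows lacked some keys.
- One early wrist measurement was off by about 4 mm because the arm was still settling. Repeat readings at rest agreed within 0.5 mm.
- The gripper reads a 16.7 mm opening on the 20 mm handle, with no sign of slip.

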